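# Lock a three-part denture flask with one rod

### The job

Build up the aluminium denture flask on the clamp block: straighten the lower half so that its hole is over the slot and it lies in line with the rail, then stack the ring and then the cover squarely on it with the holes in line, all pointing the same way. Pass the locking rod down through all three holes and on into the bush clamped somewhere under the slot (feel for its bore along the slot, carrying the stack along) until the rod's head sits on the cover; leave it standing like that and do not shove the casts or the bowl about.

Things in the scene. Friction and masses are not known exactly. Their poses are not given: they have to be found in the camera images.
- block: grey steel clamp block bolted to the bench: rail 180 mm long (its x), 56 mm wide, flat top 42 mm above the bench; feet 228 mm overall. Origin: centre of its underside, z up; x points to the slotted end, roughly away from the robot (within 0.3 rad). A slot 46 mm long (along x) and 18 mm wide goes through its 10 mm thick top
- slot (a point): centre of the slot at the rail's top face, 30 mm from the block's centre along +x. 10.5 mm below it lies the flat top of a steel bush, which closes the slot but for its upright 16.5 mm bore, 31 mm deep. The bush is clamped; its bore is on the slot's centre line, anywhere up to 14 mm either way of the slot's centre, untracked: feel for it with the rod's tip
- lower: lower half of the aluminium flask, a stone arch about 36 x 30 mm standing 9 mm proud of its top; lies loose and askew on the rail; 110 x 60 x 20 mm, gripped across the 60 mm; origin: centre of underside, x along the length towards its hole (16 mm, straight through, on the centre line 38 mm from the centre), z up; +x lies roughly away from the robot (within 0.6 rad). 0.3 kg
- lower_hole (a point): centre of the lower half's hole at its top face, 20 mm above its underside
- ring: middle ring of the aluminium flask, with a 64 x 44 mm window (centred 14 mm towards -x) that goes round the arch; on the bench; 110 x 60 x 20 mm, gripped across the 60 mm; origin: centre of underside, x along the length towards its hole (16 mm, straight through, on the centre line 38 mm from the centre), z up; +x lies roughly away from the robot (within 0.6 rad). 0.2 kg
- ring_hole (a point): centre of the ring's small round hole at its top face, 20 mm above its underside
- cover: closed cover of the aluminium flask, a cross of 5 mm ribs on its top; on the bench; 110 x 60 x 20 mm, gripped across the 60 mm; origin: centre of underside, x along the length towards its hole (16 mm, straight through, on the centre line 38 mm from the centre), z up; +x lies roughly away from the robot (within 0.6 rad). 0.3 kg
- cover_hole (a point): centre of the cover's hole at its top face, 20 mm above its underside
- rod: steel locking rod, 136 mm, upright in the rest, head up. Origin at its tip, z towards the head. Shank 14 mm across, 96 mm long, the last 4 mm tapering to 12 mm at the tip; head plain round, 26 mm across, 40 mm tall, to grip. 0.17 kg. With its shoulder on the cover the tip is 36 mm below the rail top
- shoulder (a point): underside of the rod's head, on its axis, 96 mm above the tip
- rest: black block 64 x 64 x 60 mm, fixed, with an 18 mm hole 50 mm deep in its top in which the rod stands (tip 10 mm above the bench). Origin at the centre of its underside
- cast1: loose stone dental cast 66 x 60 x 33 mm to the robot's right, origin under its centre; a bystander, free to be nudged but not shoved about
- cast2: loose stone dental cast 66 x 60 x 33 mm to the robot's left, origin under its centre; a bystander, free to be nudged but not shoved about
- bowl: loose green mixing bowl 110 mm across, 55 mm tall, origin under its centre; a bystander, free to be nudged but not shoved about
Mind the look-alikes: they are no part of the job. Leave any purple or turquoise look-alike of the ring alone.

How it is judged:
At the end, for the whole second after the job is handed in: Sections flat on rail and on each other (3 mm), lower centre within 25 mm of the block's, holes within 4 mm and centres within 12 mm of the next, within 0.17 rad of the rail, level; rod upright (0.09 rad), on the cover's hole (4 mm), its shoulder within 3 mm of the cover; all at rest (z of lower in the frame of block between 0.039 and 0.045 m and z of ring in the frame of lower between 0.017 and 0.023 m and z of cover in the frame of ring between 0.017 and 0.023 m and horizontal distance between ring_hole and lower_hole below 0.004 m and horizontal distance between ring and lower below 0.012 m and horizontal distance between cover_hole and ring_hole below 0.004 m and horizontal distance between cover and ring below 0.012 m and angle between the x axis of each of lower, ring, cover and the x axis of block, either way round below 0.17 rad and angle between each of lower, ring, cover's own z axis and vertical below 0.05 rad and linear speed of each of lower, ring, cover, rod below 0.01 m/s and horizontal distance between lower_hole and slot below 0.02 m and horizontal distance between shoulder and cover_hole below 0.004 m and angle between rod's own z axis and vertical below 0.09 rad and z of shoulder in the frame of cover between 0.017 and 0.023 m); the robot touches nothing.
It fails at once if the cast1 is shoved more than 40 mm or tipped over (distance of cast1 from where it was at the start of the episode above 0.04 m or angle between cast1's own z axis and vertical above 0.7 rad).
It fails at once if the cast2 is shoved more than 40 mm or tipped over (distance of cast2 from where it was at the start of the episode above 0.04 m or angle between cast2's own z axis and vertical above 0.7 rad).
It fails at once if the bowl is shoved more than 40 mm or tipped over (distance of bowl from where it was at the start of the episode above 0.04 m or angle between bowl's own z axis and vertical above 0.7 rad).
It also fails if it takes over 72 s, if anything falls off the work surface, if the arm or the gripper's body presses on something with over 40 N, if the wrist force passes 120 N, or if a joint passes its speed limit or range.

### The arm

A 6-joint arm with a two-finger parallel gripper is mounted at the origin on the work surface. World frame = base frame: x ahead of the robot, y to its left, z up, the work surface at z = 0. Lengths are in m, angles in rad, forces in N, time in s.
With the tool pointing down it reaches from about 0.3 to 0.825 m from the base axis. Payload 5.4 kg.
Tool frame: the origin (TCP) lies at the very end of the fingers, on their centre line; the grasp point (between the pads) lies 19 mm behind it; z points along the fingers, y is the line along which they close (so a half turn about z gives the same grasp; the last joint's range is limited). The gripper opens to 92 mm and grips with 3 to 60 N. Pads are 20 mm wide; open, the fingers measure 128 mm over their backs; the gripper's body (75 mm by 189 mm) begins 69 mm behind the grasp point.
Start: joints at [-1.491, 0.158, 1.597, -0, 1.386, -0.21], TCP at [0.164, -0.551, 0.215] pointing down, gripper open.
Joint ranges: [-2.91, 2.91], [-0.94, 2.29], [0.18, 2.7], [-1.29, 4.43], [0.17, 2.64], [-3, 3]. Speed limits (rad/s): [2.57, 2.57, 3.14, 3.14, 3.14, 3.14].

### API

Orientations are given as a rotation vector (axis times angle).
In Python, from workcell import bot gives the robot as it stands. Calls block until the motion is done:
- bot.goto(position, orientation): joint-space move of the TCP to a pose.
- bot.line_to(position, rot=None, max_speed=0.15): straight line of the TCP; rot=None keeps the orientation; max_speed is the mean speed in m/s.
- bot.set_joints(angles): joint-space move.
- bot.set_gripper(opening, newtons=None): opening from 0.0 (shut) to 1.0 (fully open); newtons is the grip in N (None keeps the last); returns when the fingers have stopped.
- bot.hold(seconds).
- bot.inverse_kinematics(position, orientation): joint angles nearest the present ones, or None.
- bot.read_camera(name): name is "scene" or "top" or "wrist"; returns a dict with "pixels" (420x560x3 uint8, blue, green, red), "fx", "fy", "cx", "cy" (pixels), "R" (3x3) and "t" (3): a world point X has camera coordinates R X + t. Camera axes: x right, y down, z forward; pixel columns grow to the right and rows downward; lengths in m; the calibration is good to about 2 mm. The wrist camera is an equidistant fisheye: a pixel r from the principal point sees the ray r / f radians off the axis. A picture is of the moment at which its call begins. There is no depth.
A pose or a line that the arm cannot do raises bot.MotionError and nothing moves.
- bot.job_done(): hands the job in; it is judged then, once.
Readings, each from a call of its own:
- bot.current_clock(): time.
- bot.current_joints(): joint angles.
- bot.current_joint_vel(): joint speeds.
- bot.current_effort(): joint torques, N m.
- bot.current_ee_pos(): TCP position.
- bot.current_tool_rot(): TCP orientation.
- bot.current_contact_force(): force on the tool from outside, world axes, zero at the start.
- bot.current_ft_torque(): the same for the moment, N m.
- bot.current_opening(): opening from 0.0 (shut) to 1.0 (fully open).
- bot.current_grip_force(): force on a finger pad.
Only numpy, scipy, OpenCV 4.12 (cv2) and the standard library are available. Lean on these libraries where they do the work, as an engineer would, in place of code of your own. Each camera call takes 0.05 s, during which the arm holds its last target. There are 200 camera calls.

## Working session

There is one attempt and no reset: what is moved stays moved. The work goes in short steps, each a Python script; the robot and the scene stay as the last script left them, time stands still between calls to the robot, and variables do not carry over. Pictures are saved under pics/ and viewed, at most 10 in all, crops included, and the job is handed in when it is done.

```bash
mkdir -p pics; ls; python3 - <<'E'
from workcell import bot
import cv2,numpy as np
for n in("scene","top"):
    c=bot.read_camera(n); cv2.imwrite(f"pics/{n}0.png",c["pixels"])
    R=np.array(c["R"]);print(n,c["fx"],c["fy"],c["cx"],c["cy"],(-R.T@np.array(c["t"])).round(3),R.round(3).tolist())
print(bot.current_clock(),bot.current_tool_rot())
E
```

```text
pics
scene 390.02496821838554 390.02496821838554 272.4425103045663 209.20877730761532 [0.883 0.413 0.93 ] [[-0.761, 0.648, 0.008], [0.542, 0.643, -0.54], [-0.355, -0.407, -0.841]]
top 537.0750433434143 537.0750433434143 270.29788111937967 196.79314825169118 [0.419 0.039 1.428] [[0.016, -1.0, -0.001], [-0.997, -0.016, -0.078], [0.078, 0.003, -0.997]]
0.1 [-3.10705012e+00 -4.53335012e-01 -1.52987754e-04]
```

View pics/top0.png

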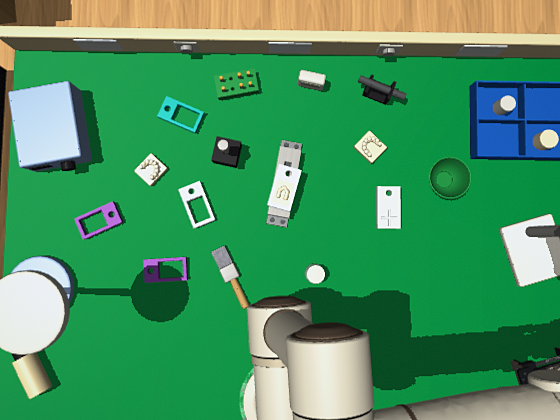

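View pics/scene0.png

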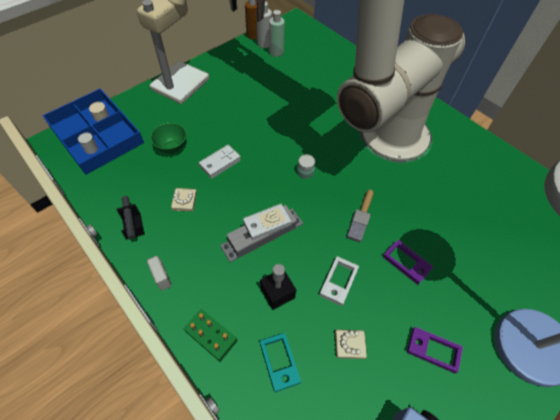

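The top view shows the block and lower half at about (284,185), ring (197,205), cover (389,208) and rod in its rest (225,148). The purple and turquoise rings are decoys. Next I'll get coarse poses from masks.

```bash
cat > h.py <<'E'
from workcell import bot
import cv2,numpy as np
from scipy.spatial.transform import Rotation as Ro
def ray(c,uv):
    u,v=(uv[0]-c["cx"]),(uv[1]-c["cy"])
    if c.get("fish"):
        r=np.hypot(u,v); th=r/c["fx"]; s=np.sin(th)/max(r,1e-9); d=np.array([u*s,v*s,np.cos(th)])
    else: d=np.array([u/c["fx"],v/c["fy"],1])
    R=np.array(c["R"]); return -R.T@np.array(c["t"]),R.T@d
def onz(c,uv,z):
    o,d=ray(c,uv); return o+d*(z-o[2])/d[2]
def proj(c,X):
    p=np.array(c["R"])@np.array(X)+np.array(c["t"])
    if c.get("fish"):
        r=np.hypot(p[0],p[1]); k=c["fx"]*np.arctan2(r,p[2])/max(r,1e-9); return np.array([c["cx"]+k*p[0],c["cy"]+k*p[1]])
    return np.array([c["cx"]+c["fx"]*p[0]/p[2],c["cy"]+c["fy"]*p[1]/p[2]])
def cam(n):
    c=dict(bot.read_camera(n)); c["fish"]=n=="wrist"; return c
def down(yaw):  # tool z down, tool x at yaw in world (y closing is perpendicular)
    return (Ro.from_euler('z',yaw)*Ro.from_rotvec([np.pi,0,0])).as_rotvec()
def rect(P):  # minAreaRect of world xy points: centre, yaw of long side (towards +x), (long,short)
    (c,s,a)=cv2.minAreaRect((np.array(P)[:,:2]*1000).astype(np.float32)); a=np.radians(a)
    if s[0]<s[1]: s=s[::-1]; a+=np.pi/2
    a=(a+np.pi/2)%np.pi-np.pi/2
    return np.array(c)/1000,a,np.array(s)
E
python3 - <<'E'
from h import *
c=cam("top"); im=c["pixels"]; hsv=cv2.cvtColor(im,cv2.COLOR_BGR2HSV)
m=((hsv[...,1]<40)&(hsv[...,2]>185)).astype(np.uint8)
for n,(u,v),z in(("ring",(197,205),.02),("cover",(389,208),.02),("lower",(285,188),.062)):
    w=np.zeros_like(m); w[v-34:v+34,u-30:u+30]=m[v-34:v+34,u-30:u+30]
    cs,hi=cv2.findContours(w,cv2.RETR_CCOMP,cv2.CHAIN_APPROX_NONE)
    i=max(range(len(cs)),key=lambda i:cv2.contourArea(cs[i]))
    r=rect([onz(c,p[0],z) for p in cs[i]]); print(n,r[0].round(4),round(r[1],3),r[2].round(1))
    for j,q in enumerate(cs):
        if hi[0][j][3]==i:
            M=q[:,0].mean(0); print("  hole",onz(c,M,z).round(4),cv2.contourArea(q))
print("block",onz(c,(283,184),.0).round(3),"rod top",onz(c,(222.5,145),.146).round(3))
print(bot.current_ee_pos(),[proj(c,bot.current_ee_pos())])
w=cam("wrist");R=np.array(w["R"]);print("wrist",w["fx"],w["cx"],w["cy"],"cam in tool",Ro.from_rotvec(bot.current_tool_rot()).inv().apply(-R.T@w["t"]-bot.current_ee_pos()),"axis",R[2])
E
```

```text
ring [0.5062 0.2376] 0.404 [110.   59.3]
  hole [0.4929 0.2317 0.02  ] 449.5
  hole [0.5408 0.2522 0.02  ] 41.0
cover [ 0.508  -0.2675] 0.001 [108.6  60.4]
  hole [ 0.4672 -0.2661  0.02  ] 14.0
  hole [ 0.4907 -0.2661  0.02  ] 14.0
  hole [ 0.5447 -0.2675  0.02  ] 41.0
lower [0.5593 0.0063] -0.202 [165.5  65.3]
  hole [0.492  0.0077 0.062 ] 2.0
  hole [0.4944 0.0141 0.062 ] 4.0
  hole [0.4978 0.0294 0.062 ] 9.0
  hole [0.5287 0.0286 0.062 ] 4.0
  hole [0.5368 0.0058 0.062 ] 8.0
  hole [0.5377 0.0262 0.062 ] 6.0
  hole [0.5362 0.0174 0.062 ] 35.5
  hole [0.5454 0.0238 0.062 ] 2.0
  hole [0.5481 0.02   0.062 ] 4.0
  hole [0.5507 0.0162 0.062 ] 2.0
  hole [0.5353 0.0034 0.062 ] 58.5
  hole [ 0.5875 -0.0008  0.062 ] 37.0
  hole [6.124e-01 4.000e-04 6.200e-02] 48.0
block [0.565 0.01  0.   ] rod top [0.642 0.16  0.146]
[ 0.16422692 -0.55055695  0.21384076] [array([535.60862469, 358.2343337 ])]
wrist 325.19226210127806 280.7003970497605 208.5631533256426 cam in tool [ 0.08516624 -0.00109632 -0.16929828] axis [-0.28535619 -0.0840363  -0.95473019]
```

Sizes match for the ring (110.0×59.3 mm) and cover (108.6×60.4 mm), and their holes come out at 38 mm. Next is a close look at the block and lower half.

```bash
python3 - <<'E'
from h import *
bot.goto([0.52,0.01,0.22],down(0)); print(bot.current_clock(),bot.current_ee_pos())
import pickle
w=cam("wrist"); pickle.dump(w,open("w1.pkl","wb")); cv2.imwrite("pics/w1.png",w["pixels"])
t=cam("top"); pickle.dump(t,open("t1.pkl","wb"))
E
```

```text
2.5667 [0.52008708 0.00932367 0.2200007 ]
```

View pics/w1.png

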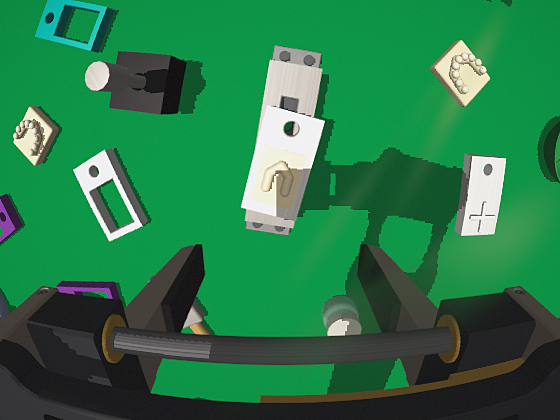

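The wrist view shows the lower half's top at roughly (265,106)–(325,121)–(305,218)–(243,205) with its hole at (291,129). The slot's far end shows at (289,103), and the rail's far corners are at about (272,66) and (322,70).

```bash
python3 - <<'E'
from h import *
import pickle
w=pickle.load(open("w1.pkl","rb")); im=w["pixels"]; g=im.min(2)
for r in (80,90,100,110,130,160,190): print(r,g[r,240:335:3].tolist())
cv2.imwrite("pics/w1c.png",cv2.resize(im[35:245,225:345],None,fx=2.8,fy=2.8,interpolation=cv2.INTER_CUBIC))
E
```

```text
80 [15, 15, 16, 12, 15, 14, 14, 15, 6, 219, 207, 209, 207, 202, 213, 202, 202, 199, 201, 192, 194, 198, 196, 192, 195, 195, 193, 0, 16, 18, 14, 9]
90 [10, 14, 12, 17, 17, 9, 10, 13, 88, 215, 208, 210, 205, 205, 201, 205, 207, 199, 201, 195, 200, 200, 199, 194, 188, 186, 137, 16, 14, 16, 13, 17]
100 [9, 12, 13, 10, 10, 12, 17, 0, 214, 206, 213, 208, 202, 220, 47, 108, 104, 105, 104, 84, 200, 196, 189, 190, 197, 199, 12, 11, 17, 13, 11, 12]
110 [17, 17, 12, 12, 9, 9, 17, 144, 212, 241, 241, 241, 241, 243, 250, 255, 84, 49, 70, 168, 198, 193, 196, 188, 186, 34, 17, 13, 15, 13, 8, 16]
130 [10, 15, 11, 9, 10, 11, 176, 242, 241, 241, 241, 241, 241, 241, 239, 20, 35, 48, 193, 193, 242, 241, 241, 241, 241, 241, 239, 255, 13, 12, 19, 14]
160 [11, 13, 8, 11, 200, 242, 241, 226, 225, 225, 224, 223, 223, 207, 174, 229, 220, 219, 219, 218, 219, 217, 241, 237, 250, 9, 19, 18, 19, 13, 16, 14]
190 [10, 0, 246, 241, 241, 222, 221, 225, 182, 153, 215, 219, 137, 99, 107, 112, 103, 116, 113, 137, 130, 142, 8, 14, 20, 21, 16, 15, 14, 20, 14, 13]
```

View pics/w1c.png

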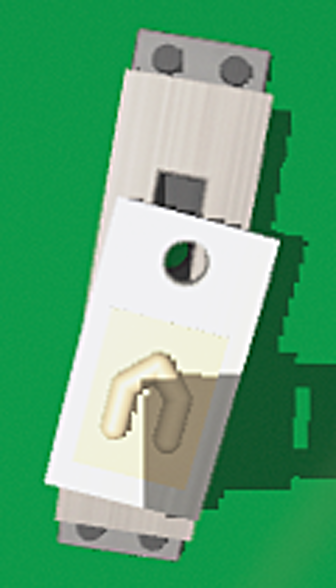

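```bash
python3 - <<'E'
from h import *
import pickle
w=pickle.load(open("w1.pkl","rb"))
f=lambda p,z: onz(w,(p[0]/2.8+225-.32,p[1]/2.8+35-.32),z)[:2]
L=[f(p,.062) for p in((119,198),(280,240),(207,517),(46,484))]
R=[f(p,.042) for p in((125,68),(273,95),(192,541),(57,521))]
S=[f(p,.042) for p in((160,170),(207,178))]
for n,Q in(("lower",L),("rail",R)):
    Q=np.array(Q); d=(Q[0]+Q[1]-Q[2]-Q[3])/2
    l,r=Q[0]-Q[3],Q[1]-Q[2]
    print(n,Q.mean(0).round(4),"yaw",np.arctan2(d[1],d[0]).round(3),[np.arctan2(a[1],a[0]).round(3) for a in(l,r)],"len",np.linalg.norm(d).round(4),"wid",np.linalg.norm((Q[0]-Q[1]+Q[3]-Q[2])/2).round(4))
print("hole",f((187,262),.062).round(4),"slot far end",np.mean(S,0).round(4),np.linalg.norm(S[0]-S[1]))
# ring & cover seen by wrist; compare with top
im=w["pixels"]; hsv=cv2.cvtColor(im,cv2.COLOR_BGR2HSV); m=((hsv[...,1]<40)&(hsv[...,2]>150)).astype(np.uint8)
for n,(u,v) in(("ring",(110,195)),("cover",(483,195))):
    q=np.zeros_like(m); q[v-50:v+50,u-45:u+45]=m[v-50:v+50,u-45:u+45]
    cs,hi=cv2.findContours(q,cv2.RETR_CCOMP,cv2.CHAIN_APPROX_NONE); i=max(range(len(cs)),key=lambda i:cv2.contourArea(cs[i]))
    r=rect([onz(w,p[0],.02) for p in cs[i]]); print(n,r[0].round(4),round(r[1],3),r[2].round(1),[onz(w,x[:,0].mean(0),.02)[:2].round(4) for j,x in enumerate(cs) if hi[0][j][3]==i and cv2.contourArea(x)>20])
t=cv2.cvtColor(im,cv2.COLOR_BGR2GRAY)
q=np.zeros_like(m); q[55:95,80:116]=(t[55:95,80:116]>150)
M=cv2.moments(q,True);print("rodtop",onz(w,(M['m10']/M['m00'],M['m01']/M['m00']),.146),M['m00'],onz(w,(97,76),.146))
E
```

```text
lower [0.55   0.0083] yaw -0.25 [np.float64(-0.264), np.float64(-0.235)] len 0.1085 wid 0.0608
rail [0.5666 0.0089] yaw -0.163 [np.float64(-0.161), np.float64(-0.165)] len 0.18 wid 0.0559
hole [ 5.868e-01 -5.000e-04] slot far end [6.193e-01 2.000e-04] 0.017867532133028045
ring [0.5059 0.2384] 0.401 [110.5  60.7] [array([0.494 , 0.2316]), array([0.5411, 0.2528])]
cover [ 0.5063 -0.266 ] -0.001 [110.4  60.7] [array([ 0.4651, -0.2651]), array([ 0.4848, -0.259 ]), array([ 0.5442, -0.2647])]
rodtop [0.64302551 0.16066473 0.146     ] 561.0 [0.64258916 0.16024979 0.146     ]
```

Everything agrees: rail 180×56 mm at yaw −0.163, and the lower hole and slot end are where the geometry predicts. I'll pick up the lower half and draw it back briefly to see the slot.

```bash
python3 - <<'E'
from h import *
import pickle
c=np.array([.5500,.0087]); y=-.25
bot.goto([*c,.085],down(y)); bot.line_to([*c,.0455],max_speed=.1)
bot.set_gripper(0,30); print(bot.current_clock(),bot.current_opening(),bot.current_grip_force(),bot.current_ee_pos(),bot.current_contact_force())
bot.line_to([*c,.075],max_speed=.12)
b=np.array([.5666,.0089]);u=np.array([np.cos(-.163),np.sin(-.163)])
bot.line_to([*(b-.10*u),.085],rot=down(-.163),max_speed=.2)
w=cam("wrist"); pickle.dump(w,open("w2.pkl","wb")); print(bot.current_clock(),proj(w,[*(b+.03*u),.042]),bot.current_opening())
p=proj(w,[*(b+.03*u),.042]).astype(int)
cv2.imwrite("pics/w2.png",cv2.resize(w["pixels"][p[1]-50:p[1]+60,p[0]-60:p[0]+60],None,fx=5,fy=5,interpolation=cv2.INTER_CUBIC)); print(p)
E
```

```text
4.4 0.6531035801159072 29.962692260742188 [0.55015958 0.00863629 0.04576635] [-0.23134391 -0.10089046  1.22954572]
5.425 [282.15277317  42.63246436] 0.6486670044117365Traceback (most recent call last):
  File "<stdin>", line 11, in <module>
cv2.error: OpenCV(4.12.0) /io/opencv/modules/imgproc/src/resize.cpp:4208: error: (-215:Assertion failed) !ssize.empty() in function 'resize'
```

```bash
python3 - <<'E'
from h import *
import pickle
w=pickle.load(open("w2.pkl","rb"));cv2.imwrite("pics/w2.png",cv2.resize(w["pixels"][0:110,222:342],None,fx=5,fy=5,interpolation=cv2.INTER_CUBIC))
E
```

```text
(no output)
```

View pics/w2.png

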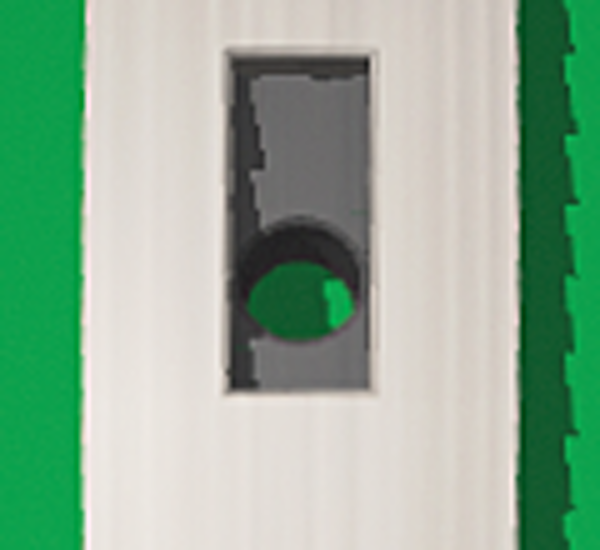

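The bore shows clearly: its rim runs from rows 217 to 342 and columns 236 to 361 in the crop, and the slot from rows 50 to 392. I'll convert these to positions.

```bash
python3 - <<'E'
from h import *
import pickle
w=pickle.load(open("w2.pkl","rb"))
b=np.array([.5666,.0089]);y=-.163;u=np.array([np.cos(y),np.sin(y)]);n=np.array([-u[1],u[0]])
f=lambda p,z:(lambda d:(d@u,d@n))(onz(w,(p[0]/5+222-.4,p[1]/5-.4),z)[:2]-b)
for s,p,z in(("slot far",(300,50),.042),("near",(300,392),.042),("l",(226,220),.042),("r",(375,220),.042),("bore far",(299,216),.0315),("bore near",(300,342),.0315),("bl",(236,280),.0315),("br",(361,280),.0315),("rail l",(84,280),.042),("rail r",(518,280),.042)): print(s,np.round(np.array(f(p,z))*1000,1))
E
```

```text
slot far [53.1  0.3]
near [6.3 0.4]
l [29.4  9.8]
r [29.4 -9.2]
bore far [32.1  0.5]
bore near [14.3  0.3]
bl [23.1  8.9]
br [23.1 -7.8]
rail l [21.8 28.1]
rail r [ 21.8 -27.6]
```

Bore found at block x ≈ +23.4 mm, which I'll confirm by feel later. I'll place the lower half there, check it, and fetch the ring.

```bash
cat >> h.py <<'E'
b=np.array([.5666,.0089]);Y=-.163;u=np.array([np.cos(Y),np.sin(Y)]);n=np.array([-u[1],u[0]])
BORE=b+.0234*u+.0004*n; C=BORE-.038*u
E
python3 - <<'E'
from h import *
import pickle
bot.line_to([*C,.062],rot=down(Y),max_speed=.15); bot.line_to([*C,.0462],max_speed=.04)
print(bot.current_contact_force(),bot.current_ee_pos()-[*C,0])
bot.set_gripper(1.0)
bot.line_to([*C,.09],max_speed=.15)
bot.line_to([.53,.02,.21],rot=down(0),max_speed=.3)
w=cam("wrist"); pickle.dump(w,open("w3.pkl","wb")); cv2.imwrite("pics/w3.png",w["pixels"])
r=np.array([.5061,.2378]); y=.402
bot.goto([*r,.07],down(y)); bot.line_to([*r,.004],max_speed=.1)
bot.set_gripper(0,30); print(bot.current_clock(),bot.current_opening(),bot.current_ee_pos())
bot.line_to([*r,.15],max_speed=.2); print(bot.current_clock(),bot.current_opening())
p=proj(w,[*BORE,.062]); q=proj(w,[*C,.062]);print(p,q)
im=w["pixels"];cv2.imwrite("pics/w3c.png",cv2.resize(im[int(p[1])-60:int(q[1])+50,int(p[0])-60:int(p[0])+60],None,fx=4,fy=4,interpolation=cv2.INTER_CUBIC))
print(int(p[0])-60,int(p[1])-60)
E
```

```text
[ 0.89989037  0.36197812 -2.1776592 ] [-3.40393947e-04  6.18707350e-05  4.58230580e-02]
10.8 0.6512495234538782 [0.50622967 0.2378889  0.00423442]
11.6833 0.6493498463662168
[296.85243112 135.37939653] [290.28548903 173.09909795]
236 75
```

View pics/w3c.png

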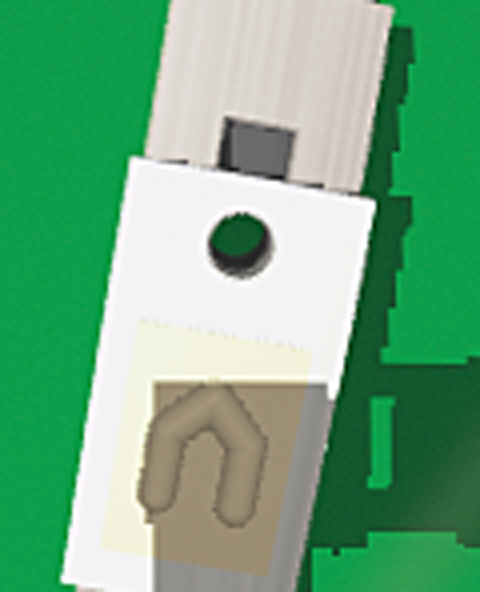

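The lower hole sits at (296.2,136) against (296.9,135.4) expected, under 1 mm off, and I can see straight through the bore. I'll check the ring in hand and stack it, then fetch the cover.

```bash
cat >> h.py <<'E'
def inhand():  # hole of held part in tool frame (mm), expected (38,0)
    w=cam("wrist"); T=bot.current_ee_pos(); Rt=Ro.from_rotvec(bot.current_tool_rot()); im=w["pixels"]; z=T[2]+.0158
    p=proj(w,T+Rt.apply([.038,0,-.0158])).astype(int); k=22
    cv2.imwrite(f"pics/hand{bot.current_clock():.0f}.png",im)
    q=(im[max(p[1]-k,0):p[1]+k,p[0]-k:p[0]+k].min(2)<150).astype(np.uint8)
    cs,hi=cv2.findContours(q,cv2.RETR_CCOMP,cv2.CHAIN_APPROX_NONE); out=[]
    for c in cs:
        a=cv2.contourArea(c); (x,yy),r=cv2.minEnclosingCircle(c)
        if a>30: out.append((a,r,(Rt.inv().apply(onz(w,(x+p[0]-k,yy+max(p[1]-k,0)),z)-T)*1000).round(1)))
    return out
E
python3 - <<'E'
from h import *
for o in inhand(): print(o)
bot.goto([*C,.10],down(Y)); bot.line_to([*C,.0668],max_speed=.08)
print(bot.current_contact_force(),bot.current_ee_pos(),bot.current_clock())
E
```

```text
(721.0, 16.141626358032227, array([ 38.6,  -1. , -15.9]))
[ 0.19744651  0.47895807 -1.88866709] [0.55172938 0.01210049 0.06580978] 13.2333
```

```bash
python3 - <<'E'
from h import *
bot.set_gripper(1.0); bot.line_to([*C,.13],max_speed=.2)
r=np.array([.5066,-.2665])
bot.goto([*r,.07],down(0)); bot.line_to([*r,.004],max_speed=.1)
bot.set_gripper(0,30); print(bot.current_clock(),bot.current_opening(),bot.current_ee_pos())
bot.line_to([*r,.15],max_speed=.2); 
for o in inhand(): print(o)
bot.goto([*C,.13],down(Y)); bot.line_to([*C,.0868],max_speed=.08)
print(bot.current_contact_force(),bot.current_ee_pos()-[*C,0],bot.current_clock())
bot.set_gripper(1.0); bot.line_to([*C,.15],max_speed=.2)
bot.line_to([.53,.06,.25],rot=down(0),max_speed=.3)
w=cam("wrist"); cv2.imwrite("pics/w4.png",w["pixels"]); print(bot.current_clock())
for k,X in(("coverhole",[*BORE,.102]),("rodtop",[.6427,.1604,.146])): print(k,proj(w,X))
import pickle; pickle.dump(w,open("w4.pkl","wb"))
p=proj(w,[*C,.1]).astype(int); im=w["pixels"]
x0=max(p[0]-190,0);cv2.imwrite("pics/w4c.png",cv2.resize(im[10:260,x0:x0+330],None,fx=2.4,fy=2.4,interpolation=cv2.INTER_CUBIC)); print(x0)
E
```

```text
16.8333 0.6508722876862363 [ 0.50674335 -0.26675969  0.00427516]
(853.0, 22.30200958251953, array([ 35.3,  -3.2, -15.9]))
[-0.5982482   0.15751929 -1.48256781] [-4.21549645e-04 -5.02266284e-06  8.59784559e-02] 19.55
21.225
coverhole [337.87492248 135.88405633]
rodtop [164.63361401  81.56254077]
140
```

View pics/w4c.png

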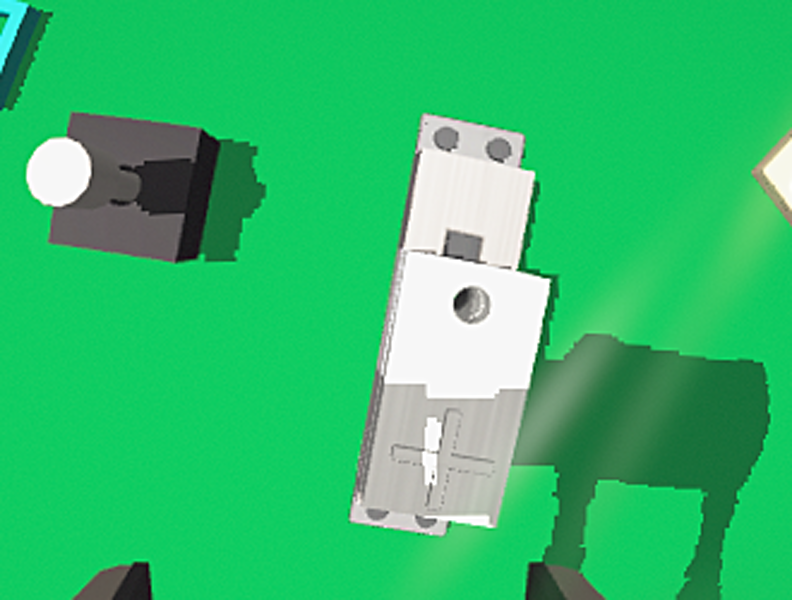

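The stack is square. The cover hole is at (336.7,136.7) against (337.9,135.9) expected, about 1 mm off, and the rod head is at (164.6,81.7), exactly as predicted. Fetching the rod.

```bash
python3 - <<'E'
from h import *
r=np.array([.6427,.1604])
bot.set_gripper(.7)
bot.goto([*r,.18],down(Y)); bot.line_to([*r,.112],max_speed=.12)
bot.set_gripper(0,45); print(bot.current_clock(),bot.current_opening(),bot.current_ee_pos(),bot.current_contact_force())
bot.line_to([*r,.235],max_speed=.2); print(bot.current_opening())
bot.line_to([*BORE,.235],max_speed=.2)
bot.line_to([*BORE,.208],max_speed=.1)
f0=bot.current_contact_force(); print(bot.current_clock(),f0,bot.current_ft_torque())
w=cam("wrist"); cv2.imwrite("pics/w5.png",w["pixels"])
z=.208
while z>.150:
    z-=.006; bot.line_to([*BORE,z],max_speed=.06); f=bot.current_contact_force()-f0
    if np.abs(f).max()>6: print("contact",z,f,bot.current_ee_pos()); break
print(bot.current_clock(),z,f.round(1),bot.current_ee_pos(),bot.current_opening())
E
```

```text
23.9167 0.2631777245002865 [0.64278673 0.16043734 0.11209358] [ 0.28455138 -0.56329964  0.59886239]
0.2603840210315032
26.0667 [-0.01237883  0.53154716 -1.56220204] [ 0.00569863  0.04527285 -0.01705776]
contact 0.19599999999999998 [-2.82612697  0.61887033 25.05467319] [0.59317699 0.00499025 0.20304084]
26.6167 0.19599999999999998 [-2.8  0.6 25.1] [0.59317699 0.00499025 0.20304084] 0.25532096711930713
```

The rod caught the cover's rim. I'll back off and look.

```bash
python3 - <<'E'
from h import *
bot.line_to([*BORE,.212],max_speed=.1)
print(bot.current_ee_pos()-[*BORE,0],bot.current_contact_force(),bot.current_opening(),bot.current_clock())
w=cam("wrist"); print("tip",proj(w,[*BORE,.110]),"hole",proj(w,[*BORE,.102]))
s=cam("scene"); p=proj(s,[*BORE,.11]); h=proj(s,[*BORE,.102]);print("scene tip",p,"hole",h)
a=cv2.resize(w["pixels"][80:330,180:400],(528,600),interpolation=cv2.INTER_CUBIC)
x,y=int(p[0]),int(p[1]); bb=cv2.resize(s["pixels"][y-60:y+40,x-22:x+23],(270,600),interpolation=cv2.INTER_CUBIC)
cv2.imwrite("pics/w6.png",np.hstack([a,bb])); print(x-22,y-60)
E
```

```text
[ 1.17462123e-04 -6.37318665e-05  2.11908736e-01] [ 0.02075671  0.80819859 -1.52378459] 0.2604252733716454 26.925
tip [281.87115957 208.7812767 ] hole [281.83724924 206.12746119]
scene tip [253.18598794 218.0298732 ] hole [253.29491892 219.71222034]
231 158
```

View pics/w6.png

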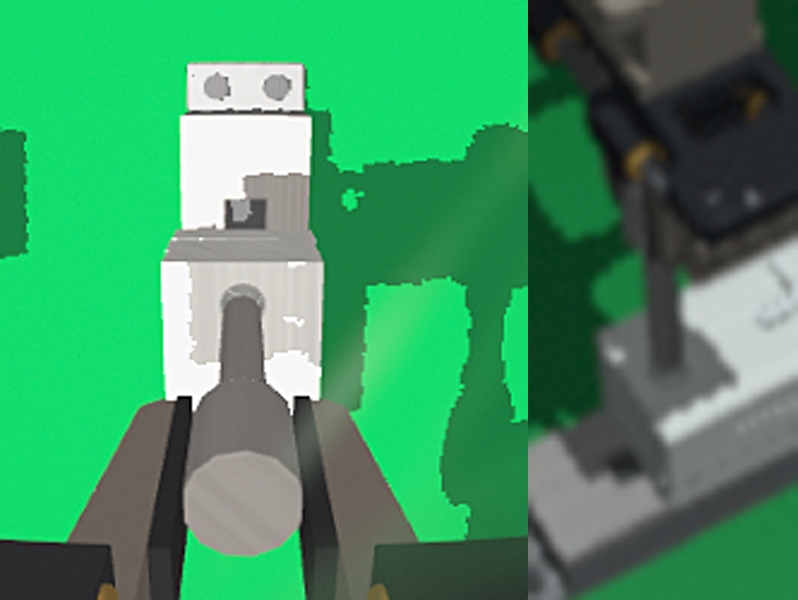

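The tip appears about 1 mm left of and 0.6 mm short of the hole centre: tip (280.0,210.4), hole (281.3,207.1). I'll try small offsets by feel, starting from that correction.

```bash
python3 - <<'E'
from h import *
f0=bot.current_contact_force()
done=False
for du,dn in((.6,-1),(1.2,-1),(0,-1),(.6,-2),(.6,0),(1.8,-.5),(-.8,-.5),(-1.6,0)):
    P=BORE+du/1e3*u+dn/1e3*n
    bot.line_to([*P,.206],max_speed=.1)
    for z in(.202,.199,.196,.192,.187):
        bot.line_to([*P,z],max_speed=.06); f=bot.current_contact_force()-f0; e=bot.current_ee_pos()
        if f[2]>7: break
    print(du,dn,z,f.round(1),"tx",((e[:2]-P)@u*1e3).round(1),((e[:2]-P)@n*1e3).round(1),e[2].round(4))
    if f[2]<=7: break
    if bot.current_clock()>36: break
print(bot.current_clock())
E
```

```text
0.6 -1 0.187 [-1.1  0.3  1.7] tx -0.3 -0.1 0.1864
28.525
```

It's in. Continuing down with force watching and a little side compliance.

```bash
python3 - <<'E'
from h import *
f0=np.array([0,.8,-1.5]); P=BORE+.0006*u-.001*n; z=.186
while z>.112:
    z=max(z-.005,.112); bot.line_to([*P,z],max_speed=.06); f=bot.current_contact_force()-f0; e=bot.current_ee_pos()
    if z%.01<.005 or f[2]>5: print(round(z,3),f.round(1),((e[:2]-P)@u*1e3).round(1),((e[:2]-P)@n*1e3).round(1),e[2].round(4))
    if f[2]>9: break
    if np.hypot(*f[:2])>2: P=P+np.clip(f[:2]*.0002,-.0006,.0006)
print(bot.current_clock(),bot.current_opening(),(P-BORE)@u,(P-BORE)@n)
E
```

```text
0.181 [ 0.3 -0.3 -0.5] -0.3 -0.1 0.1804
0.171 [ 0.   0.4 -0.9] -0.2 -0.1 0.1705
0.161 [-0.6 -1.1 -0.6] -0.2 -0.0 0.1605
0.151 [-0.  -0.3  0.4] -0.2 -0.1 0.1505
0.141 [ 0.6 -1.5 -0.8] -0.1 -0.1 0.1405
0.131 [-0.2 -1.2 -0.2] -0.1 -0.1 0.1305
0.121 [-0.5 -0.4  0.1] -0.1 -0.1 0.1205
0.112 [-0.6 -1.7  0.1] -0.0 -0.1 0.1117
32.275 0.26249249698886135 0.0006000000000000197 -0.0009999999999999963
```

The rod went straight into the bush. Now to seat the head, release and back off.

```bash
python3 - <<'E'
from h import *
f0=np.array([0,.8,-1.5]); P=BORE+.0006*u-.001*n; z=.112
while z>.105:
    z-=.001; bot.line_to([*P,z],max_speed=.03); f=bot.current_contact_force()-f0
    if f[2]>4: break
print(z,f.round(1),bot.current_ee_pos())
bot.set_gripper(.6); bot.hold(.2); print(bot.current_contact_force().round(1),bot.current_opening())
bot.line_to([*P,.19],max_speed=.12)
bot.line_to([*(P-.10*u),.24],max_speed=.25); bot.hold(.3)
w=cam("wrist"); s=cam("scene"); print(bot.current_clock(),"cover hole",proj(w,[*BORE,.102]),"rod top",proj(w,[*BORE,.142]))
p=proj(w,[*BORE,.12]).astype(int); q=proj(s,[*BORE,.1]).astype(int)
y0=max(p[1]-60,0);a=cv2.resize(w["pixels"][y0:y0+200,p[0]-66:p[0]+66],(396,600),interpolation=cv2.INTER_CUBIC)
b2=cv2.resize(s["pixels"][q[1]-60:q[1]+60,q[0]-40:q[0]+40],(400,600),interpolation=cv2.INTER_CUBIC)
cv2.imwrite("pics/w7.png",np.hstack([a,b2])); print(p[0]-66,y0)
E
```

```text
0.107 [-4.4 -0.5  6.2] [0.59030135 0.00440182 0.10781846]
[-0.2  0.1  0.1] 0.6009270320326995
36.1833 cover hole [280.64990426  94.65414061] rod top [280.65359513  92.38556548]
214 33
```

View pics/w7.png

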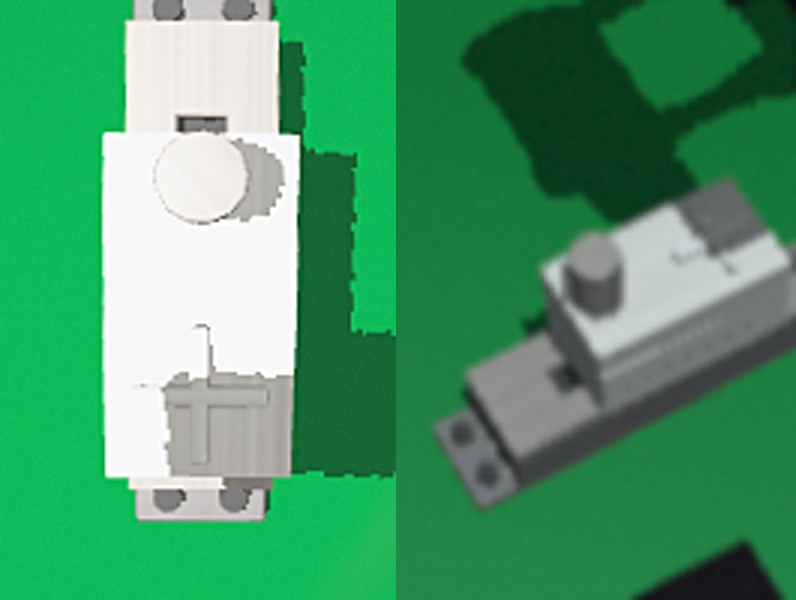

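The stack is square and the rod head sits on the cover, upright at crop (201,178), which is image (281,92) and matches the (280.7,92.4) prediction. The arm is clear, so I'm handing it in.

```bash
python3 -c "
from workcell import bot
print(bot.job_done(),bot.current_clock())"
```

```text
the job is handed in; nothing more can be done
the job is handed in; nothing more can be done
```

I handed the job in at about 36 s: the flask is stacked square on the rail, with the rod down in the bush and its head on the cover. The bush's bore was spotted with the wrist camera rather than felt for. I haven't seen the judge's verdict.

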